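Push the tip box up the ramp into its dock

TASK

Gently push the blue pipette tip box along the worktop and up the ramp of the grey dock until its trailing edge drops behind the orange lip and it sits flat in the pocket; push it, do not lift it over, and do not ram it against the end stop. Leave the cardboard carton and the staining jar where they stand, and take the hand away at the end.

Things in the scene. Friction and masses are not known exactly. Their poses are not given: they have to be found in the camera images.
- tip_box: Closed pipette tip box, blue base, clear lid (lid fixed), 66 (x) x 118 (y) x 66 (z) mm, about 0.2 kg, upright on the worktop; origin at the centre of its underside, y along its length. It starts at the foot side of the ramp, in line with it to within about 6 degrees and 10 mm. A tall white machine stands behind box and dock, its front at world x = 0.62 m: keep the hand in front of it.
- dock: Fixed grey dock with metal ramp and orange lip. Origin at worktop height under the pocket's centre; +y points from the pocket down the ramp towards the tip box (push along -y), z up. Pocket: y +67 to -67 mm, 76 wide, floor 8 mm high; end stop behind it 36 high. A seated box has 16 mm play along y, 10 along x; its underside is 8 mm above the worktop.
- dock_lip (a point): Middle of the orange lip's flat top: 70 mm along dock +y from the dock origin, 15 mm above the worktop (7 above the pocket floor), 6 mm thick along y. The ramp rises to its +y edge. Side rails 26 mm high, 76 apart inside, flank pocket, lip and upper ramp. As the box tips over the lip its rear top edge rises to 90 mm: fingertips 45 to 60 mm up clear rails and lip and keep the hand above the box.
- dock_foot (a point): Middle of the ramp's foot at worktop height, 183 mm along dock +y from the dock origin; the ramp climbs 15 mm over 110 mm from here. Beside it two wings 26 mm high flare from the rails to about 112 mm apart and guide the box in. Ramp and rails are polished and slippery.
- small_carton: Bystander: brown cardboard carton 68 x 112 x 34 mm, loose; origin at the centre of its underside. To be left alone.
- coplin_jar: Bystander: clear staining jar with purple contents, 64 mm across, 86 mm tall, loose; origin at the centre of its underside. To be left alone.

How it is judged:
By the outcome, as a careful person would: the job done as asked, in the order asked, and still so for the second after the job is handed in, with the robot touching nothing.
It also fails if it takes over 38 s, if anything falls off the work surface, if the arm or the gripper's body presses on something with over 40 N, if the wrist force passes 120 N, or if a joint passes its speed limit or range.

ROBOT

A 7-joint arm with a two-finger parallel gripper is mounted at the origin on a cart in front of the work surface, level with it; the furniture and walls round the work are solid. World frame = base frame: x ahead of the robot, y to its left, z up, the work surface at z = 0. Lengths are in m, angles in rad, forces in N, time in s.
With the tool pointing down it reaches from about 0.425 to 0.825 m from the base axis. Payload 3.6 kg.
Tool frame: the origin (TCP) lies where the fingers leave the gripper's body, on its centre line; the fingertips stand 73 mm ahead of it and the grasp point (between the pads) lies 54 mm ahead of it; x points along the fingers, y is the direction in which the jaws open and shut, and the axes are right-handed (so a half turn about x gives the same grasp; the last joint's range is limited). The gripper opens to 85 mm and grips with 20 to 120 N. Pads are 22 mm wide; open, the fingers measure 114 mm over their backs; the gripper's body (76 mm by 85 mm) begins 54 mm behind the grasp point. The pads swing forward as they close: fully open they stand 13 mm farther back than shut.
Start: joints at [1.125, 0.615, -0.013, 1.423, 0.008, 1.103, -0.04], TCP at [0.265, -0.594, 0.304] pointing down, gripper open.
Joint ranges: [-3.12, 3.12], [-0.3, 2.06], [-1.34, 1.32], [0.26, 2.42], [-1.36, 4.5], [0.01, 1.98], [-2.84, 2.84]. Speed limits (rad/s): [2.79, 2.79, 3.14, 3.14, 3.14, 3.14, 3.14].

INTERFACE

Orientations are given as a unit quaternion [x, y, z, w].
In Python, from station import arm, snapshot, camera_info, ticket gives the robot as it stands. Calls block until the motion is done:
- arm.movep(position, orientation): joint-space move of the TCP to a pose.
- arm.line_to(position, velocity=0.15, ori=None): straight line of the TCP; ori=None keeps the orientation; velocity is the mean speed in m/s.
- arm.move_j(angles): joint-space move.
- arm.move_gripper(opening, effort=None): opening from 0.0 (shut) to 1.0 (fully open); effort is the grip in N (None keeps the last); returns when the fingers have stopped.
- arm.pause(seconds).
- arm.ik(position, orientation): joint angles nearest the present ones, or None.
- snapshot(name): name is "scene" or "top" or "wrist"; returns the picture (420x560x3 uint8, blue, green, red); there is no depth.
- camera_info(name): a dict with "fx", "fy", "cx", "cy" (pixels), "R" (3x3) and "t" (3): a world point X has camera coordinates R X + t; the wrist camera has in their place "T_tool_cam" (4x4, takes a point from camera to tool coordinates, whose origin is the TCP and whose axes are the tool frame's). Camera axes: x right, y down, z forward; pixel columns grow to the right and rows downward; lengths in m; the calibration is good to about 2 mm. A picture is of the moment at which its call begins: read the wrist's pose just before it. camera_info takes no time and is no camera call.
A pose or a line that the arm cannot do raises arm.MotionError and nothing moves.
- ticket.finish_job(): hands the job in, once; it reports no verdict.
Readings, each from a call of its own:
- arm.read_time(): time.
- arm.read_joint_positions(): joint angles.
- arm.read_dq(): joint speeds.
- arm.read_effort(): joint torques, N m.
- arm.read_tool_pos(): TCP position.
- arm.read_eef_rot(): TCP orientation.
- arm.read_ft_force(): force on the tool from outside, world axes, zero at the start.
- arm.read_wrist_torque(): the same for the moment, N m.
- arm.read_opening(): opening from 0.0 (shut) to 1.0 (fully open).
Only numpy, scipy, OpenCV 4.12 (cv2) and the standard library are available. Lean on these libraries where they do the work, as an engineer would, in place of code of your own. Each camera call takes 0.05 s, during which the arm holds its last target.

## Working session

There is one attempt and no reset: what is moved stays moved. The work goes in short steps, each a Python script; the robot and the scene stay as the last script left them, time stands still between calls to the robot, and variables do not carry over. Pictures are saved under pics/ and viewed, and the job is handed in when it is done.

```bash
ls; mkdir -p pics; python3 - <<'E'
from station import arm, snapshot, camera_info, ticket
import cv2
for n in("scene","top"):
    cv2.imwrite(f"pics/{n}0.png",snapshot(n)); print(n,camera_info(n))
print(arm.read_time(),arm.read_tool_pos(),arm.read_eef_rot())
E
```

```text
pics
scene {'fx': 536.8947315848227, 'fy': 536.8947315848227, 'cx': 275.8471573537373, 'cy': 219.08582150952083, 'R': array([[ 0.80330439, -0.5955633 ,  0.00253204],
       [-0.46440383, -0.62904501, -0.62340313],
       [ 0.37286879,  0.49960658, -0.7818965 ]]), 't': array([-0.49964572,  0.1960705 ,  1.69783237])}
top {'fx': 447.0117998990743, 'fy': 447.0117998990743, 'cx': 275.34029676301566, 'cy': 207.40507185731175, 'R': array([[-0.00231713, -0.99975796, -0.02187828],
       [-0.98339377,  0.00624839, -0.18137712],
       [ 0.18146992,  0.02109469, -0.98317022]]), 't': array([-0.11205872,  0.53775942,  1.21797291])}
0.1 [ 0.26470977 -0.59307485  0.30282922] [-0.69138189 -0.1481847   0.69177776 -0.14654657]
```

View pics/scene0.png

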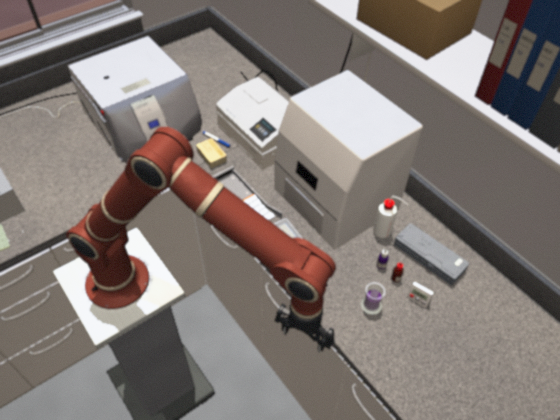

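View pics/top0.png

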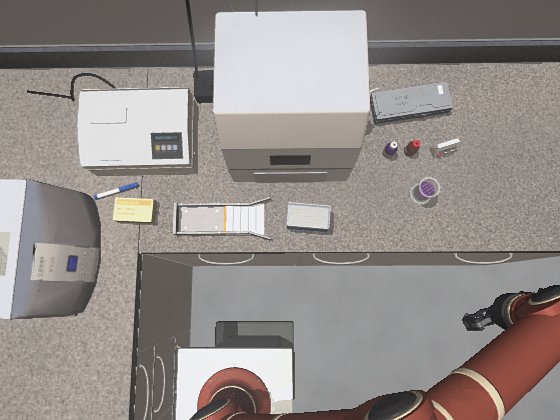

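```bash
python3 - <<'E'
import cv2
i=cv2.imread("pics/top0.png")[180:260,100:340]
cv2.imwrite("pics/top0z.png",cv2.resize(i[:, :],(800,267),interpolation=cv2.INTER_CUBIC))
i=cv2.imread("pics/top0.png")[190:250,160:340]
cv2.imwrite("pics/top0zz.png",cv2.resize(i,None,fx=4.4,fy=4.4,interpolation=cv2.INTER_CUBIC))
E
```

```text
(no output)
```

View pics/top0zz.png

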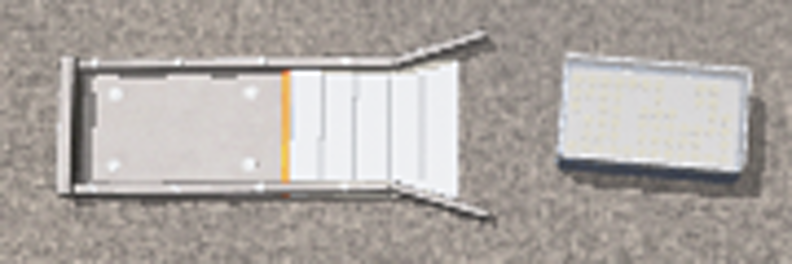

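```bash
cat > h.py <<'E'
import numpy as np
from station import camera_info
def ray(name,u,v,z):
    c=camera_info(name);R=np.array(c["R"]);t=np.array(c["t"])
    d=R.T@np.array([(u-c["cx"])/c["fx"],(v-c["cy"])/c["fy"],1.]);o=-R.T@t
    return o+d*(z-o[2])/d[2]
def crop(name,p,z,x0=160,y0=190,s=4.4):
    return ray(name,(p[0]+.5)/s-.5+x0,(p[1]+.5)/s-.5+y0,z)
E
python3 - <<'E'
from h import *
np.set_printoptions(precision=4,suppress=True)
for n,p,z in [("lipA",(286,70),.015),("lipB",(286,183),.015),("footA",(459,62),0),("footB",(459,195),0),
 ("railA",(80,66),.026),("railA2",(393,66),.026),("railB",(80,187),.026),("railB2",(393,187),.026),
 ("boxFL",(567,54),.066),("boxRL",(750,70),.066),("boxRR",(742,172),.066),("boxFR",(558,158),.066)]:
    print(n,crop("top",p,z))
print("jar",ray("top",427,188,.04),"carton",ray("top",133,210,.034))
E
```

```text
lipA [0.5499 0.0343 0.015 ]
lipB [0.4744 0.0329 0.015 ]
footA [ 0.5574 -0.0797  0.    ]
footB [ 0.4678 -0.08    0.    ]
railA [0.5513 0.1689 0.026 ]
railA2 [ 0.55   -0.0376  0.026 ]
railB [0.4711 0.1659 0.026 ]
railB2 [ 0.47   -0.0383  0.026 ]
boxFL [ 0.5494 -0.1515  0.066 ]
boxRL [ 0.5383 -0.2673  0.066 ]
boxRR [ 0.4732 -0.2607  0.066 ]
boxFR [ 0.4827 -0.1454  0.066 ]
jar [ 0.5923 -0.5469  0.04  ] carton [0.5348 0.2961 0.034 ]
```

```bash
python3 - <<'E'
import cv2,numpy as np
from h import *
np.set_printoptions(precision=4,suppress=True)
i=cv2.imread("pics/top0.png");h=cv2.cvtColor(i,cv2.COLOR_BGR2HSV)
m=cv2.inRange(h,(8,120,150),(25,255,255))[190:250,160:340]
ys,xs=np.nonzero(m);print("lip px",xs.min()+160,xs.max()+160,ys.min()+190,ys.max()+190)
for a in (ys.min(),ys.max()):print(ray("top",xs[ys==a].mean()+160,a+190,.015))
print(ray("top",xs.mean()+160,ys.mean()+190,.015))
# box: low-saturation bluish: blue - red
d=i[...,0].astype(int)-i[...,2]
m=(d>6).astype(np.uint8);m[:, :284]=0;m[:,336:]=0;m[:195]=0;m[235:]=0
m=cv2.morphologyEx(m,cv2.MORPH_CLOSE,np.ones((9,9)))
c=max(cv2.findContours(m,0,2)[0],key=cv2.contourArea)
r=cv2.minAreaRect(c);print(r);print([ray("top",*p,.066) for p in cv2.boxPoints(r)])
E
```

```text
lip px 224 225 206 230
[0.5485 0.0346 0.015 ]
[0.478  0.0348 0.015 ]
[0.5182 0.0344 0.015 ]
((307.9590148925781, 217.45083618164062), (42.18965530395508, 24.625722885131836), 5.19442892074585)
[array([ 0.4764, -0.1437,  0.066 ]), array([ 0.5454, -0.1504,  0.066 ]), array([ 0.5338, -0.2672,  0.066 ]), array([ 0.4651, -0.2594,  0.066 ])]
```

```bash
python3 - <<'E'
from station import arm, snapshot
import numpy as np,cv2
from scipy.spatial.transform import Rotation as Ro
np.set_printoptions(precision=3,suppress=True)
best=None
for s in(1,-1):
    R=np.array([[0,s,0],[0,0,-s],[-1,0,0]],float)
    q=Ro.from_matrix(R).as_quat()
    ok=[arm.ik([.509,y,z],q) for y,z in((-.32,.2),(-.32,.121),(.034,.121),(-.05,.25))]
    print(s,q,ok)
    if all(o is not None for o in ok):
        d=max(abs(np.array(ok[0])-arm.read_joint_positions()))
        if best is None or d<best[0]: best=(d,q)
q=best[1]; np.save("q.npy",q)
arm.movep([.509,-.32,.2],q)
print(arm.read_time())
arm.move_gripper(0.35)
arm.line_to([.509,-.32,.121],0.12)
print(arm.read_time(),arm.read_tool_pos(),arm.read_opening(),arm.read_ft_force())
for n in("scene","top"): cv2.imwrite(f"pics/{n}1.png",snapshot(n))
i=cv2.imread("pics/scene1.png")[150:360,200:480];cv2.imwrite("pics/s1z.png",cv2.resize(i,None,fx=2.8,fy=2.8))
i=cv2.imread("pics/top1.png")[150:270,160:400];cv2.imwrite("pics/t1z.png",cv2.resize(i,None,fx=3.3,fy=3.3))
E
```

```text
1 [ 0.5  0.5 -0.5  0.5] [array([ 0.692,  0.666, -0.274,  1.684,  0.23 ,  0.823,  0.317]), array([ 0.657,  0.771, -0.217,  1.739,  0.248,  0.658,  0.302]), array([ 0.066,  0.684, -0.265,  1.998,  0.351,  0.503, -0.452]), array([ 0.326,  0.494, -0.396,  1.881,  0.254,  0.816, -0.202])]
-1 [ 0.5 -0.5 -0.5 -0.5] [array([ 0.235,  0.698,  0.485,  1.7  , -0.412,  0.847, -2.241]), array([ 0.258,  0.807,  0.448,  1.753, -0.507,  0.699, -2.16 ]), array([-0.382,  0.71 ,  0.42 ,  2.012, -0.552,  0.531, -2.709]), array([-0.231,  0.495,  0.422,  1.898, -0.274,  0.804, -2.804])]
1.5167
2.9 [ 0.51  -0.32   0.122] 0.35187388456772856 [-0.772  0.383  0.817]
```

View pics/s1z.png

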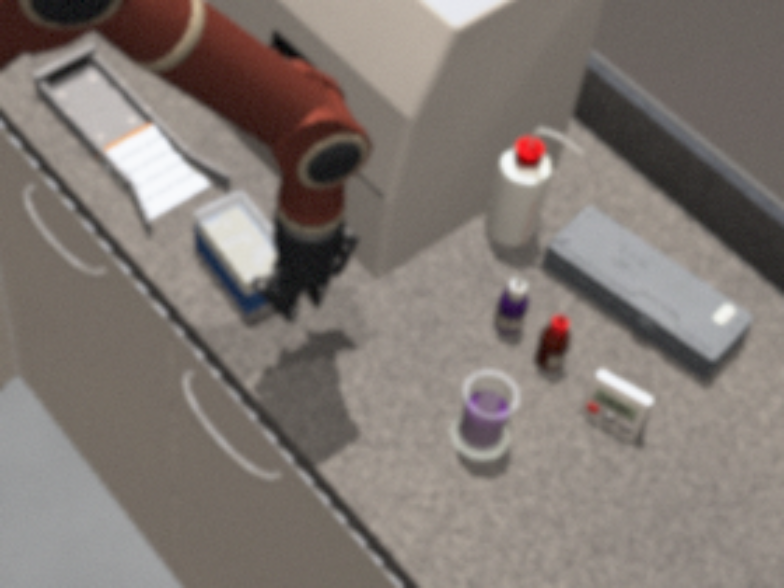

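View pics/t1z.png

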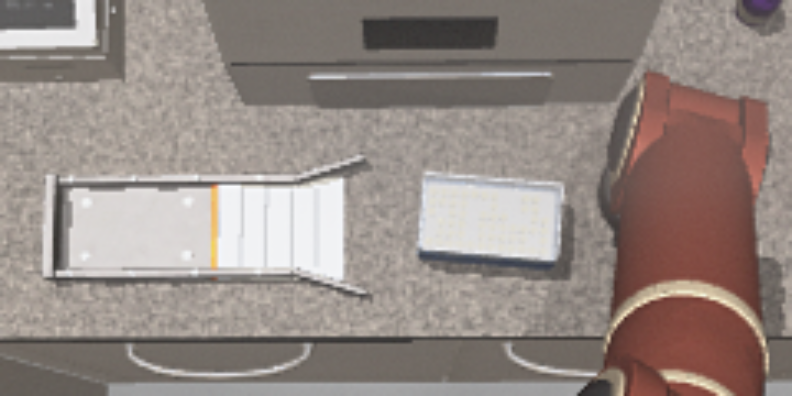

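```bash
python3 - <<'E'
from station import arm, snapshot, camera_info
import numpy as np,cv2
np.set_printoptions(precision=4,suppress=True)
c=camera_info("scene")
for X in((.485,-.32,.05),(.535,-.32,.05)):
    p=np.array(c["R"])@X+c["t"];print((c["fx"]*p[0]/p[2]+c["cx"]-200)*2.8,(c["fy"]*p[1]/p[2]+c["cy"]-150)*2.8)
for y in list(np.arange(-.295,-.225,.01))+[-.215,-.2]:
    arm.line_to([.509,y,.121],0.04)
    print(arm.read_time(),arm.read_tool_pos(),arm.read_ft_force())
for n in("scene","top"): cv2.imwrite(f"pics/{n}2.png",snapshot(n))
i=cv2.imread("pics/scene2.png")[120:290,190:390];j=cv2.imread("pics/top2.png")[180:260,160:360]
cv2.imwrite("pics/z2.png",cv2.vconcat([cv2.resize(i,(400,340)),cv2.resize(j,(400,160))]))
E
```

```text
284.56464418242916 319.59594364998355
319.32469275245245 297.657562452511
3.775 [ 0.509  -0.2952  0.121 ] [ 0.0472  0.8297 -0.2475]
4.175 [ 0.5091 -0.2845  0.121 ] [-0.6662  0.1215 -0.2053]
4.575 [ 0.5091 -0.2745  0.121 ] [-0.7052 -0.0864 -1.2165]
4.975 [ 0.5091 -0.2644  0.121 ] [0.4941 0.8065 0.3284]
5.375 [ 0.5091 -0.2544  0.121 ] [ 0.1457  0.0491 -0.2779]
5.775 [ 0.5091 -0.2444  0.121 ] [ 0.1831 -0.5041  0.4295]
6.175 [ 0.5091 -0.2344  0.121 ] [ 0.1649 -0.046  -0.3755]
6.825 [ 0.5091 -0.2148  0.1211] [-0.3568 -0.7656 -0.5804]
7.35 [ 0.5091 -0.1995  0.121 ] [ 0.416  -0.608  -0.5345]
```

View pics/z2.png

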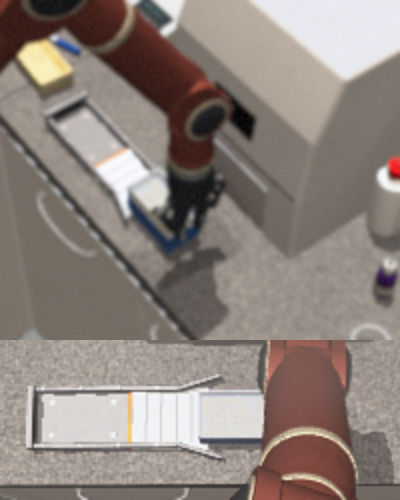

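```bash
python3 - <<'E'
from station import arm, snapshot, camera_info
from h import *
import numpy as np,cv2
np.set_printoptions(precision=4,suppress=True)
i=cv2.imread("pics/top2.png")[190:250,220:300];cv2.imwrite("pics/z2b.png",cv2.resize(i,None,fx=10,fy=10,interpolation=cv2.INTER_CUBIC))
E
```

```text
(no output)
```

View pics/z2b.png

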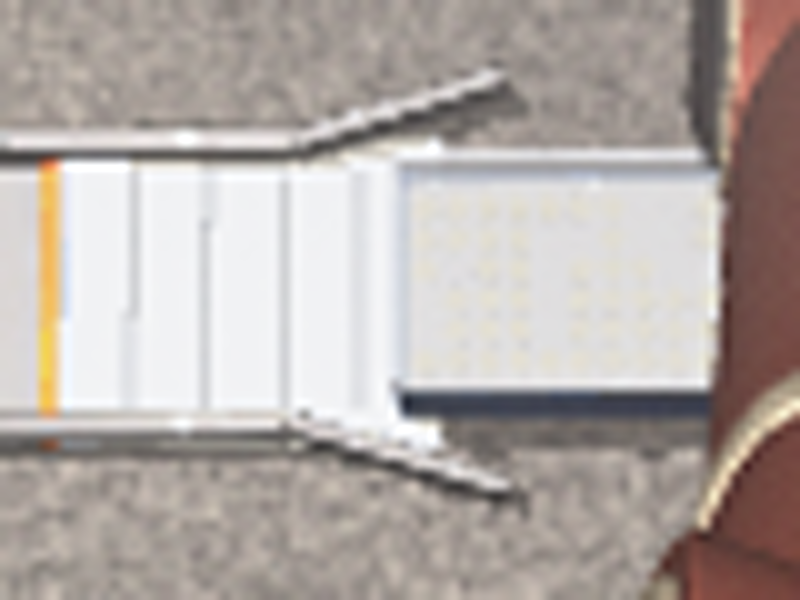

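```bash
python3 - <<'E'
from station import arm, snapshot
from h import *
import cv2
np.set_printoptions(precision=4,suppress=True)
print(ray("top",259.6,204.5,.066),ray("top",259.6,228.5,.066))
for y in np.arange(-.18,-.019,.02):
    arm.line_to([.5095,y,.121],0.04)
    f=arm.read_ft_force();print(arm.read_time(),arm.read_tool_pos(),f)
    if abs(f).max()>15: print("STOP");break
for n in("scene","top"): cv2.imwrite(f"pics/{n}3.png",snapshot(n))
i=cv2.imread("pics/scene3.png")[120:290,190:390];j=cv2.imread("pics/top3.png")[180:260,160:360]
cv2.imwrite("pics/z3.png",cv2.hconcat([cv2.resize(i,(400,340)),cv2.resize(j,(400,340))]))
E
```

```text
[ 0.5425 -0.0708  0.066 ] [ 0.4748 -0.071   0.066 ]
8.1 [ 0.5096 -0.1798  0.121 ] [-0.5028 -0.7338 -0.0581]
8.75 [ 0.5096 -0.1598  0.121 ] [ 0.2933 -0.143   0.5735]
9.4 [ 0.5095 -0.1398  0.121 ] [-0.3712 -0.4851  0.3515]
10.05 [ 0.5095 -0.1197  0.121 ] [0.0669 0.0412 0.0528]
10.7 [ 0.5095 -0.0997  0.121 ] [ 0.78    0.4534 -0.7661]
11.35 [ 0.5094 -0.0796  0.1209] [-0.1928 -0.066  -0.3933]
12.0 [ 0.5094 -0.0596  0.1209] [-0.0544  0.7419  0.2056]
12.65 [ 0.5094 -0.0397  0.121 ] [-0.2174  0.5015  0.7343]
13.3 [ 0.5095 -0.0198  0.121 ] [-0.8093 -0.8877  0.6142]
```

View pics/z3.png

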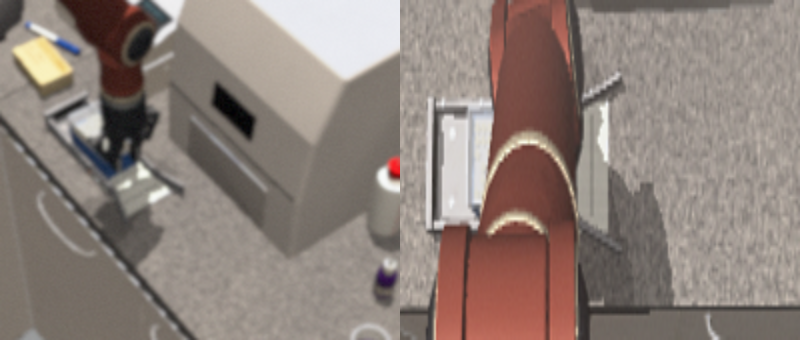

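```bash
python3 - <<'E'
from station import arm, snapshot
from h import *
import cv2
np.set_printoptions(precision=4,suppress=True)
for y in (-.005,.008,.014,.018,.021,.024,.027,.030):
    arm.line_to([.5095,y,.121],0.025)
    f=arm.read_ft_force();print(arm.read_time(),arm.read_tool_pos(),f)
    if abs(f).max()>12: print("STOP");break
s=snapshot("scene");w=snapshot("wrist")
cv2.imwrite("pics/scene4.png",s);cv2.imwrite("pics/w4.png",w)
i=s[130:230,190:290]
cv2.imwrite("pics/z4.png",cv2.hconcat([cv2.resize(i,(400,400),interpolation=2),cv2.resize(w,(400,400))]))
E
```

```text
14.15 [ 0.5095 -0.0049  0.121 ] [-0.2383 -0.2993  0.7862]
14.8167 [0.5095 0.0082 0.121 ] [ 0.2044 -0.5917 -0.5319]
15.2083 [0.5095 0.0143 0.121 ] [ 0.8337  0.1264 -0.006 ]
15.5167 [0.5095 0.0183 0.121 ] [ 0.7714  0.1504 -0.6181]
15.7833 [0.5095 0.0213 0.121 ] [ 0.0059  0.7053 -0.2956]
16.05 [0.5095 0.0243 0.121 ] [-0.0711 -0.0157 -0.2775]
16.3167 [0.5095 0.0273 0.121 ] [0.0667 0.2417 0.7841]
16.5833 [0.5095 0.0303 0.121 ] [-0.4448 -0.2109 -0.6058]
```

View pics/z4.png

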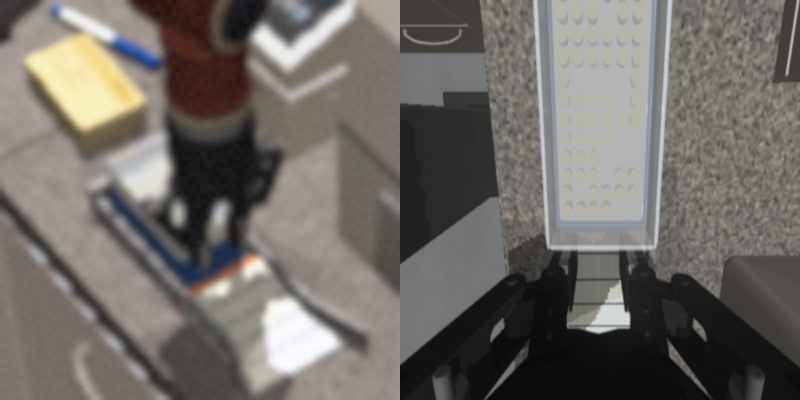

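```bash
python3 - <<'E'
from station import arm, snapshot
from h import *
import cv2
arm.line_to([.5095,-.06,.121],0.12)
arm.line_to([.5095,-.20,.2],0.25)
print(arm.read_time(),arm.read_tool_pos())
s=snapshot("scene");t=snapshot("top")
cv2.imwrite("pics/scene5.png",s);cv2.imwrite("pics/top5.png",t)
cv2.imwrite("pics/z5.png",cv2.hconcat([cv2.resize(s[140:220,190:270],(400,400),interpolation=2),cv2.resize(t[190:250,165:225],(400,400),interpolation=2)]))
E
```

```text
18.375 [ 0.50931136 -0.19768022  0.19940066]
```

View pics/z5.png

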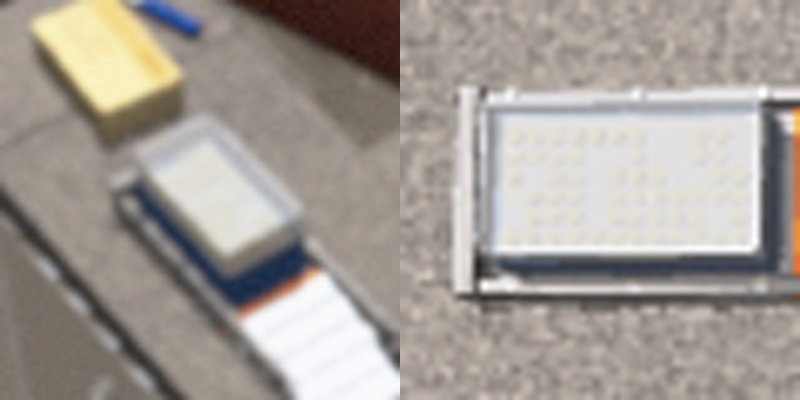

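```bash
python3 - <<'E'
from h import *
for z in(.074,.081):
  print(z,ray("top",178.1,219,z),ray("top",218.6,219,z))
# heights via box rear-left/right top corners in top crop
for u,v in((490,107),(760,103),(760,253),(490,257)):
  print(ray("top",(u-400+.5)/6.667-.5+165,(v+.5)/6.667-.5+190,.074))
import cv2
t0=cv2.imread("pics/top0.png");t=cv2.imread("pics/top5.png")
d=cv2.absdiff(t0,t).max(2)
print("carton diff",d[195:228,108:158].max(),"jar diff",d[172:206,408:444].max())
s=cv2.imread("pics/scene5.png")
cv2.imwrite("pics/z5b.png",cv2.resize(s[150:215,195:275],(800,600),interpolation=2)[:600])
t=t[185:255,160:280];cv2.imwrite("pics/z5c.png",cv2.resize(t,None,fx=6.5,fy=6.5,interpolation=2))
E
```

```text
0.074 [0.50148189 0.15482869 0.074     ] [0.50083196 0.04218669 0.074     ]
0.081 [0.50036782 0.15312882 0.081     ] [0.49972162 0.04113389 0.081     ]
[0.53923434 0.15631028 0.074     ]
[0.54020402 0.04308209 0.074     ]
[0.47704343 0.04176903 0.074     ]
[0.47597144 0.15394743 0.074     ]
carton diff 11 jar diff 11
```

View pics/z5b.png

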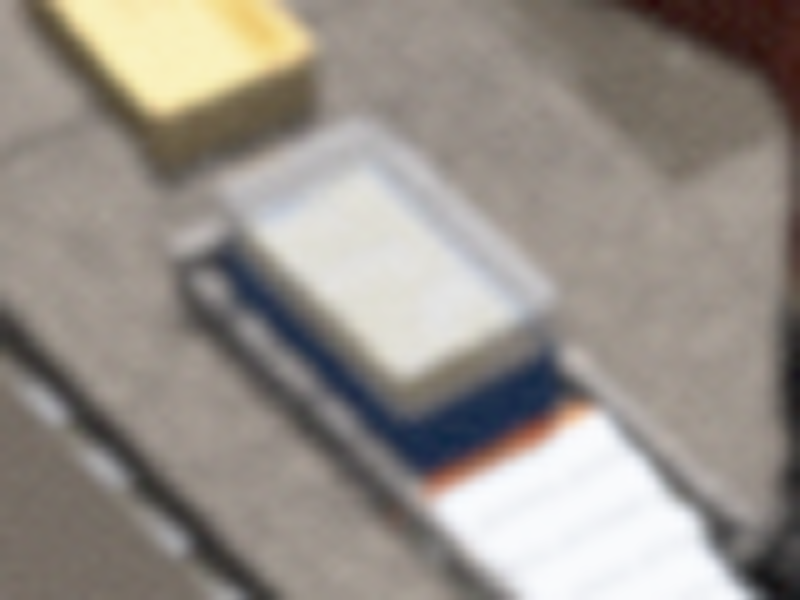

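View pics/z5c.png

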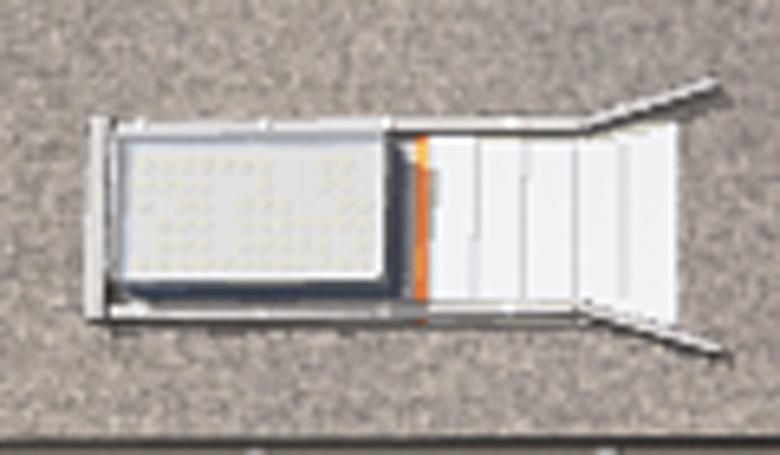

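```bash
python3 - <<'E'
from h import *
import cv2
def P(n):
    c=camera_info(n);K=np.array([[c["fx"],0,c["cx"]],[0,c["fy"],c["cy"]],[0,0,1]])
    return K@np.c_[c["R"],c["t"]]
def tr(s,t):
    s=((s[0]+.5)/10-.5+195,(s[1]+.5)/(600/65)-.5+150); t=((t[0]+.5)/6.5-.5+160,(t[1]+.5)/6.5-.5+185)
    X=cv2.triangulatePoints(P("scene"),P("top"),np.array(s),np.array(t));return (X[:3]/X[3]).ravel()
for n,s,t in(("rear hi",(557,300),(386,133)),("rear lo",(408,385),(383,278)),("front hi",(362,122),(120,137)),("front lo",(225,195),(120,280))): print(n,tr(s,t))
E
```

```text
rear hi [0.54092062 0.04128008 0.07555076]
rear lo [0.47926153 0.04251037 0.06776946]
front hi [0.53743995 0.15536015 0.07951165]
front lo [0.47700841 0.15290118 0.07829575]
```

```bash
python3 - <<'E'
from station import arm, ticket
print(arm.read_time(),arm.read_ft_force()); print(ticket.finish_job())
E
```

```text
18.475 [-0.44276935  0.47263777 -0.198172  ]
the job is handed in; nothing more can be done
None
```

I pushed the tip box along the worktop, up the ramp and over the orange lip with the part-closed fingertips. I then backed the hand away behind the box and handed the job in at 18.5 s; the hand-in gives no verdict.

**Seating:** the last pictures show the whole lip clear behind the box. Its rear face is at world y ≈ 0.042 m, about 5 mm past the lip's inner edge (0.037 m). By my estimate that leaves about 11 mm of the 16 mm play before the end stop.

**Height:** the top corners triangulate to 68–80 mm, against 74 mm if seated. The rear pair averages 72 mm and the front pair 79 mm. That spread is measurement noise of several millimetres. It shows no rear edge still up on the lip, but it is only a coarse check of flatness.

**Forces:** wrist force readings stayed below about 1.3 N, but I took them only at the stops between steps, not during the motion.

**Carton and jar:** comparing the first and last top views shows no change at the carton or the staining jar.

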